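Seat a wash-pump cover evenly with its four knobs

TASK

The cover of the analyser's sloping wash pump stands off its gasket on four slack knobs: draw it down evenly by tightening them clockwise in two rounds, always crosswise, one knob and then the one diagonally opposite before the other diagonal pair. In the first round bring each knob to about half of its travel; only when all four are there go round again, and turn each fully home to its stop. Never let the cover rock badly to one side, let go of everything at the end, and leave the other things on the bench where they are.

Things in the scene. Friction and masses are not known exactly. Their poses are not given: they have to be found in the camera images.
- seat: Round sloping seat of the fixed wash pump, 176 mm across, cream with a blue band and red gasket. Origin: centre of the face under the gasket, 120 mm above the table. z: out of the slope, square to it, 25 degrees from vertical, leaning towards the robot's side; x: up the slope, away from the robot; y: left as the robot sees it. The pump may be turned up to 0.35 rad either way.
- cover: Round aluminium cover on the seat, 176 mm across, 10 mm thick. Origin: centre of its underside, 7 mm off the seat's origin when slack, 3 mm when tight; axes as the seat's when level. Each knob draws its side down 2 mm per rad: one knob 1 rad ahead rocks it 0.017 rad, two neighbours 0.024 rad. The knobs ride on it at the corners of a square with 85 mm sides along x and y. A sight glass in the middle is 6 mm high.
- knob_far_left_grip (a point): Grip point of the knob upper left, opposite knob_near_right: on its turning axis (the cover's z), mid-bar, 30 mm above the cover (within 1.5 mm). Black wing knob: a 36 mm disc, 10 mm high, carrying an upright bar 36 mm long, 14 mm wide, 32 mm high, whose top is 12 mm above this point. Pinch the bar across its 14 mm; 25 mm is free beside it for each finger.
- knob_far_left (a joint): Its turn, rad, growing clockwise seen from outside: 0 slack, 2.0 the hard stop (tight). It starts between 0 and 0.3, takes about 0.12 N m and stays where it is left. At 0 the bar lies along the cover's x, its white pointer line aimed down the slope at a white dot on the cover; it swings by the left and at 2.0 points to a green dot.
- knob_far_right_grip (a point): Grip point of the knob upper right, opposite knob_near_left: on its turning axis (the cover's z), mid-bar, 30 mm above the cover (within 1.5 mm). Black wing knob: a 36 mm disc, 10 mm high, carrying an upright bar 36 mm long, 14 mm wide, 32 mm high, whose top is 12 mm above this point. Pinch the bar across its 14 mm; 25 mm is free beside it for each finger.
- knob_far_right (a joint): Its turn, rad, growing clockwise seen from outside: 0 slack, 2.0 the hard stop (tight). It starts between 0 and 0.3, takes about 0.12 N m and stays where it is left. At 0 the bar lies along the cover's x, its white pointer line aimed down the slope at a white dot on the cover; it swings by the left and at 2.0 points to a green dot.
- knob_near_left_grip (a point): Grip point of the knob lower left, opposite knob_far_right: on its turning axis (the cover's z), mid-bar, 30 mm above the cover (within 1.5 mm). Black wing knob: a 36 mm disc, 10 mm high, carrying an upright bar 36 mm long, 14 mm wide, 32 mm high, whose top is 12 mm above this point. Pinch the bar across its 14 mm; 25 mm is free beside it for each finger.
- knob_near_left (a joint): Its turn, rad, growing clockwise seen from outside: 0 slack, 2.0 the hard stop (tight). It starts between 0 and 0.3, takes about 0.12 N m and stays where it is left. At 0 the bar lies along the cover's x, its white pointer line aimed down the slope at a white dot on the cover; it swings by the left and at 2.0 points to a green dot.
- knob_near_right_grip (a point): Grip point of the knob lower right, opposite knob_far_left: on its turning axis (the cover's z), mid-bar, 30 mm above the cover (within 1.5 mm). Black wing knob: a 36 mm disc, 10 mm high, carrying an upright bar 36 mm long, 14 mm wide, 32 mm high, whose top is 12 mm above this point. Pinch the bar across its 14 mm; 25 mm is free beside it for each finger.
- knob_near_right (a joint): Its turn, rad, growing clockwise seen from outside: 0 slack, 2.0 the hard stop (tight). It starts between 0 and 0.3, takes about 0.12 N m and stays where it is left. At 0 the bar lies along the cover's x, its white pointer line aimed down the slope at a white dot on the cover; it swings by the left and at 2.0 points to a green dot.
- gasket: Bystander: spare red gasket ring, 90 mm across, 6 mm thick, lying beside the pump. Origin: centre of its underside.
- wrench: Bystander: steel spanner lying on the other side of the pump.
- bottle_white: Bystander: white bottle, 60 mm across, 130 mm tall. Origin: centre of its underside.
- bottle_amber: Bystander: amber bottle, 60 mm across, 130 mm tall. Origin: centre of its underside.
- tray: Bystander: blue parts tray, 130 x 170 x 30 mm, with one spare knob in it. Origin: centre of its underside.
- beaker: Bystander: open white beaker, 60 mm across, 75 mm tall. Origin: centre of its underside.

How it is judged:
By the outcome, as a careful person would: the job done as asked, in the order asked, and still so for the second after the job is handed in, with the robot touching nothing.
It also fails if it takes over 72 s, if anything falls off the work surface, if the arm or the gripper's body presses on something with over 40 N, if the wrist force passes 120 N, or if a joint passes its speed limit or range.

ROBOT

A 6-joint arm with a two-finger parallel gripper is mounted at the origin on the work surface. World frame = base frame: x ahead of the robot, y to its left, z up, the work surface at z = 0. Lengths are in m, angles in rad, forces in N, time in s.
With the tool pointing down it reaches from about 0.375 to 0.9 m from the base axis. Payload 3.1 kg.
Tool frame: the origin (TCP) lies midway between the tips of the shut fingers; the grasp point (between the pads) lies 19 mm behind it; z points along the fingers, y is the line along which they close (so a half turn about z gives the same grasp; the last joint's range is limited). The gripper opens to 87 mm and grips with 3 to 60 N. Pads are 19 mm wide; open, the fingers measure 117 mm over their backs; the gripper's body (75 mm by 190 mm) begins 51 mm behind the grasp point.
Start: joints at [1.145, 0.527, 1.433, -0, 1.181, -0.178], TCP at [0.153, 0.606, 0.195] pointing down, gripper open.
Joint ranges: [-3.08, 3.08], [-0.75, 2.2], [0.22, 2.44], [-1.43, 4.57], [0, 2.65], [-2.85, 2.85]. Speed limits (rad/s): [2.79, 2.79, 3.14, 3.14, 3.14, 3.14].

INTERFACE

Orientations are given as a unit quaternion [x, y, z, w].
In Python, from rig import status, imaging, order gives the robot as it stands.
- The arm moves only by the tool arm_command, never from a script. Its argument "deltas" is one flat list of numbers, 5 for each row, row after row: the opening, from -1 (shut) to 1 (fully open), so that 0 is half open, then the shift along the tool's x, y, z in m, then the turn about the tool's z in rad. In form: [gripper, tx, ty, tz, roll, gripper, tx, ty, tz, roll, ...]. A call has 1 to 12 rows; each row shifts and turns the commanded pose from where the row before left it, along the tool's axes as they then stand; what a row does not reach is not made up. A row lasts 1/8 s, in which the tool goes at most 62.5 mm and 10.7 degrees, less where a joint would pass 70% of its speed; a pose out of reach is approached as far as the arm can. A call with a gripper value outside its range is refused whole. The fingers move at their own pace and stop on an object; "newtons" is the grip in N (left out, the last holds). Time passes only in rows, so rows that do not move let the fingers close. It gives the time, the measured TCP pose, the force, the opening and the grip force at its end, in the units of the state.
- status.get_obs(): the state, without advancing time (a new reading comes with each control period).
- imaging.camera(name): name is "side" or "top" or "wrist"; returns (picture, depth): 420x560x3 uint8, red, green, blue; 420x560 float32, m along the optical axis (not along the pixel's ray), 0 where there is no reading.
- imaging.camera_params(name): a dict with "intrinsics" (3x3 intrinsics, pixels), "k1" (the pictures are not rectified: a ray, as slopes to the right and down, at radius r is drawn at 1 + k1 r^2 times it, then the intrinsics apply), "camera_from_world" (4x4, takes a point from world to camera coordinates). Camera axes: x right, y up, looking along -z (the intrinsics and any distortion apply to the point x, -y, -z); pixel columns grow to the right and rows downward; lengths in m; the calibration is good to about 2 mm. A picture is of the moment at which its call begins: read the wrist's pose just before it. camera_params takes no time and is no camera call; for the wrist camera it gives the pose at the moment of the call.
- order.hand_in(): hands the job in; it is judged then, once.
The state is a dict: "time": time; "q": joint angles; "joint_velocities": joint speeds; "joint_torque": joint torques, N m; "position": TCP position; "tool_rot": TCP orientation; "ft_force": force on the tool from outside, world axes, zero at the start; "moment": the same for the moment, N m; "grip_width": finger opening in m; "grip_force": force on a finger pad.
Only numpy, scipy, OpenCV 4.12 (cv2) and the standard library are available. Lean on these libraries where they do the work, as an engineer would, in place of code of your own. Each camera call takes 0.05 s, during which the arm holds its last target. There are 200 camera calls.

## Working session

There is one attempt and no reset: what is moved stays moved. The work goes in short steps, Python scripts to look and compute and a tool call to move; the robot and the scene stay as the last step left them, time stands still between calls to the robot, and variables do not carry over. Pictures are saved under pics/ and viewed, at most 10 in all, crops included, and the job is handed in when it is done.

Besides the shell and the picture viewer there is one more tool, called after "Request:" by a JSON object that holds its "name" and its "arguments", one argument or row to a line. arm_command: Moves the arm, as the interface text tells. Its arguments: {"type":"object","properties":{"deltas":{"type":"array"},"newtons":{"type":"number"}},"required":["deltas"]}

```bash
ls; mkdir -p pics
cat > h.py <<'E'
import numpy as np, cv2
from rig import status, imaging, order
from scipy.spatial.transform import Rotation as R
def grab(n,name=None):
    p=imaging.camera_params(n); im,d=imaging.camera(n)
    if name: cv2.imwrite(f'pics/{name}.png',cv2.cvtColor(im,cv2.COLOR_RGB2BGR))
    return im,d,p
def ray(p,uv):
    K=np.array(p['intrinsics']); k=p['k1']; T=np.array(p['camera_from_world'])
    uv=np.atleast_2d(uv).astype(float)
    q=cv2.undistortPoints(uv[:,None],K,np.array([k,0,0,0,0.]))[:,0]
    dc=np.c_[q[:,0],-q[:,1],-np.ones(len(q))]
    return -T[:3,:3].T@T[:3,3], dc@T[:3,:3]   # depth-scaled: P=o+depth*d
def proj(p,P):
    T=np.array(p['camera_from_world']);c=np.atleast_2d(P)@T[:3,:3].T+T[:3,3]
    return cv2.projectPoints(c*[1,-1,-1],np.zeros(3),np.zeros(3),np.array(p['intrinsics']),np.array([p['k1'],0,0,0,0.]))[0][:,0]
E
python3 - <<'E'
from h import *
s=status.get_obs()
for k,v in s.items(): print(k,np.round(v,3))
print(R.from_quat(s['tool_rot']).as_matrix().round(3))
for n in ['top','side','wrist']:
    im,d,p=grab(n,n+'0'); o,_=ray(p,[280,210]); print(n,o.round(3),(-np.array(p['camera_from_world'])[2,:3]).round(3),p['k1'],np.array(p['intrinsics'])[0,0])
    np.savez(n+'0.npz',im=im,d=d)
a=[cv2.imread(f'pics/{n}0.png') for n in ['top','side']]
E
```

```text
pics
time 0.0
q [ 1.145  0.528  1.434 -0.     1.181 -0.179]
joint_velocities [ 0.    -0.001 -0.001  0.    -0.    -0.   ]
joint_torque [ 1.0000e-03 -4.4004e+01 -1.7660e+01  6.4000e-02  5.8000e-02 -0.0000e+00]
position [0.152 0.605 0.194]
tool_rot [ 0.123  0.992 -0.001 -0.   ]
ft_force [-0.228 -0.232 -0.187]
moment [ 0.033  0.03  -0.016]
grip_force 0.0
grip_width 0.087
[[-0.97   0.244 -0.001]
 [ 0.244  0.97  -0.002]
 [ 0.    -0.002 -1.   ]]
top [0.303 0.006 1.319] [ 0.197  0.004 -0.98 ] -0.0035454544315695544 425.99842717200755
side [ 0.271 -1.049  1.101] [ 0.195  0.724 -0.662] -0.08104969647662982 449.98302213311
wrist [0.082 0.624 0.384] [ 0.26  -0.068 -0.963] 0.005502966510540174 351.68222708053764
```

View pics/top0.png

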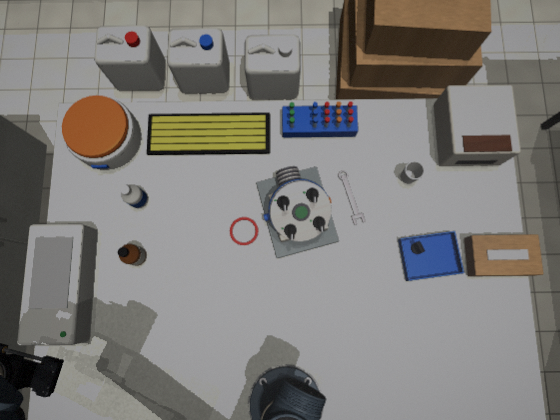

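View pics/side0.png

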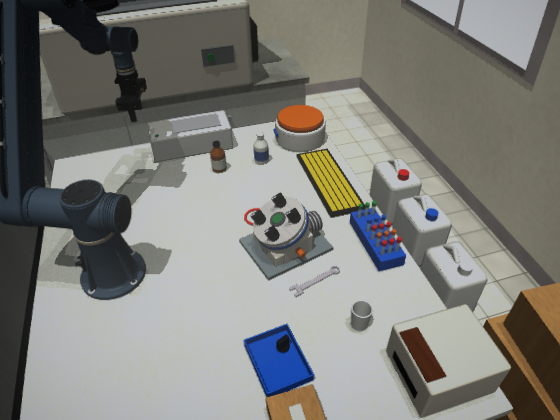

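Run:
```python
from h import *
p=imaging.camera_params('top'); z=np.load('top0.npz'); im,d=z['im'],z['d']
hsv=cv2.cvtColor(im,cv2.COLOR_RGB2HSV)
yy,xx=np.mgrid[150:270,245:350]; uv=np.c_[xx.ravel(),yy.ravel()]
o,r=ray(p,uv); P=o+r*d[uv[:,1],uv[:,0]][:,None]
H=hsv[uv[:,1],uv[:,0]]
# cover: bright unsaturated, above 0.09
m=(H[:,2]>150)&(H[:,1]<40)&(P[:,2]>0.085)
Q=P[m]; 
for _ in range(5):
    c=Q.mean(0); n=np.linalg.svd(Q-c)[2][2]; n*=np.sign(n[2]); e=(Q-c)@n; Q=Q[abs(e)<.003+0*e]
print(len(Q),c.round(4),n.round(3),np.degrees(np.arccos(n[2])),np.arctan2(-n[1],-n[0]))
# rim circle in plane
bl=np.zeros(im.shape[:2],np.uint8); 
x=np.array([n[2],0,-n[0]]);xs=np.array([-n[0],-n[1],0]);xs=xs-n*(xs@n);xs/=np.linalg.norm(xs);ys=np.cross(n,xs)
A=np.c_[(Q-c)@xs,(Q-c)@ys]; (cx,cy),rr=cv2.minEnclosingCircle((A*1000).astype(np.float32)); C=c+xs*cx/1000+ys*cy/1000
print('cover centre',C.round(4),rr)
k=(H[:,2]<60); K=P[k]; L=np.c_[(K-C)@xs,(K-C)@ys,(K-C)@n]*1000
s=(L[:,2]>20)&(L[:,2]<60)&(np.hypot(L[:,0],L[:,1])<90)
for a in (1,-1):
  for b in (1,-1):
    t=s&(L[:,0]*a>0)&(L[:,1]*b>0); print(a,b,t.sum(),L[t].mean(0).round(1),np.median(K[t],0).round(4), L[t][:,2].max())
```

```text
64 [ 0.5389 -0.0389  0.1343] [-0.757 -0.342  0.556] 56.19599318661846 0.4237417469019266
cover centre [ 0.5445 -0.0483  0.1361] 85.04804992675781
1 1 4 [ 0.7 45.1 43.9] [ 0.4923 -0.0213  0.161 ] 47.11029137034942
1 -1 13 [ 46.7 -43.8  23.3] [ 0.5681 -0.0872  0.1882] 28.01844683371884
-1 1 89 [-16.9  51.1  40. ] [ 0.4844 -0.0184  0.1502] 59.7867124838055
-1 -1 82 [-26.7 -30.2  43.1] [ 0.5112 -0.0962  0.1321] 59.71620029677485
```

Request:
{"name": "arm_command", "arguments": {
  "deltas": [0.2,0,0,-0.06,0,0,0,0,-0.06,0,-0.1,-0.0376,-0.0388,0,0,-0.1,-0.0376,-0.0388,0,0,-0.1,-0.0376,-0.0388,0,0,-0.1,-0.0376,-0.0388,0,0,-0.1,-0.0376,-0.0388,0,0,-0.1,-0.0376,-0.0388,0,0,-0.1,-0.0376,-0.0388,0,0,-0.1,-0.0376,-0.0388,0,0,-0.1,-0.0376,-0.0388,0,0,-0.1,-0.0376,-0.0388,0,0],
  "newtons": 30
}}

```text
time: 1.65
position: [0.4229, 0.1363, 0.3152]
tool_rot: [0.123, 0.992, 0.0, 0.0]
ft_force: [0.0, 0.4, 0.0]
grip_width: 0.0391
grip_force: 0.0
```

Request:
{"name": "arm_command", "arguments": {
  "deltas": [-0.1,-0.0376,-0.0388,0,0,-0.1,-0.0376,-0.0388,0,0,-0.1,-0.0376,-0.0388,0,0,-0.1,-0.0376,-0.0388,0,0,-0.1,0,0,0,-0.123,-0.1,0,0,0,-0.123,-0.1,0,0,0,0,-0.1,0,0,0,0]
}}

```text
time: 2.65
position: [0.5302, -0.0491, 0.3151]
tool_rot: [0.001, 1.0, 0.0, -0.0]
ft_force: [-0.2, -1.0, -0.2]
grip_width: 0.039
grip_force: 0.0
```

Run:
```python
from h import *
s=status.get_obs();print(s['time'],s['position'],s['q'],s['grip_width'])
im,d,p=grab('wrist','w1'); np.savez('w1.npz',im=im,d=d,p=p)
```

```text
2.65 [ 0.53022481 -0.04910671  0.31513652] [-3.02357176e-01  2.77088430e-01  1.49988713e+00  2.03413065e-05
  1.36492167e+00 -1.87081234e+00] 0.039022431695449444
```

View pics/w1.png

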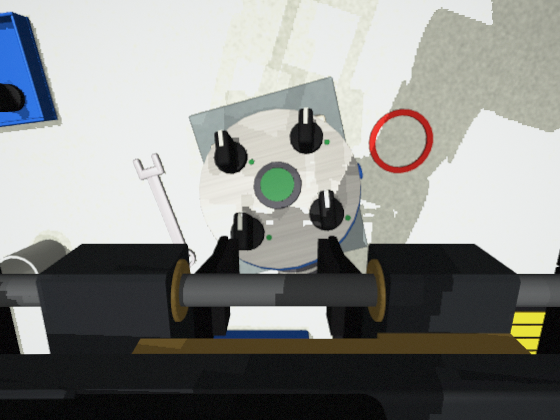

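Request:
{"name": "arm_command", "arguments": {
  "deltas": [-0.1,-0.03,0.03,0,0,-0.1,-0.02,0.03,0,0,-0.1,0,0,0,0,-0.1,0,0,0,0]
}}

```text
time: 3.2
position: [0.5799, 0.0107, 0.3151]
tool_rot: [0.0, 1.0, -0.0, -0.0]
ft_force: [0.1, 0.3, -0.6]
grip_width: 0.039
grip_force: 0.0
```

```bash
cat > m.py <<'E'
from h import *
def feats(im,d,p,far=.1,z0=.085):
    """green blobs (dots, glass) and white pointer blobs, with depth points"""
    hsv=cv2.cvtColor(im,cv2.COLOR_RGB2HSV); H,S,V=hsv[...,0],hsv[...,1],hsv[...,2]
    g=((H>45)&(H<85)&(S>90)&(V>50)).astype(np.uint8)
    n,l,st,ce=cv2.connectedComponentsWithStats(g)
    return [(int(st[i,4]),ce[i]) for i in range(1,n) if st[i,4]>=6]
def plane(im,d,p):
    hsv=cv2.cvtColor(im,cv2.COLOR_RGB2HSV)
    yy,xx=np.mgrid[0:420:2,0:560:2]; uv=np.c_[xx.ravel(),yy.ravel()]
    o,r=ray(p,uv); D=d[uv[:,1],uv[:,0]]; P=o+r*D[:,None]
    m=(D>0)&(hsv[uv[:,1],uv[:,0],1]<60)&(hsv[uv[:,1],uv[:,0],2]>90)&(np.hypot(P[:,0]-.53,P[:,1]+.05)<.085)&(P[:,2]>.09)&(P[:,2]<.2)
    Q=P[m]; rng=np.random.default_rng(0); best=None;bc=0
    for _ in range(400):
        a,b,c=Q[rng.integers(len(Q),size=3)]; n=np.cross(b-a,c-a); L=np.linalg.norm(n)
        if L<1e-5: continue
        n/=L; n*=np.sign(n[2]); k=abs((Q-a)@n)<.002
        if k.sum()>bc: bc=k.sum();best=k
    A=Q[best]; c=A.mean(0); n=np.linalg.svd(A-c)[2][2]; n*=np.sign(n[2])
    return c,n,bc,len(Q),A
E
python3 - <<'E'
from m import *
s=status.get_obs();print(s['time'],s['position'])
im,d,p=grab('wrist','w2'); np.savez('w2.npz',im=im,d=d,p=p)
for f in('w1','w2'):
    z=np.load(f+'.npz',allow_pickle=True); im,d,p=z['im'],z['d'],z['p'].item()
    c,n,b,N,A=plane(im,d,p); print(f,c.round(4),n.round(3),'tilt',np.degrees(np.arccos(n[2])).round(2),'yaw',np.arctan2(-n[1],-n[0]).round(3),b,N)
    for a,uv in feats(im,d,p):
        o,r=ray(p,uv); P=o+r[0]*((c-o)@n)/(r[0]@n); print(a,uv.round(1),P.round(4), d[int(uv[1]),int(uv[0])].round(3))
E
```

```text
3.2 [0.57992729 0.01065787 0.31507627]
w1 [ 0.539  -0.047   0.1346] [-0.409 -0.105  0.906] tilt 24.98 yaw 0.252 3066 3449
16 [326.5 141.5] [0.4969 0.0041 0.1215] 0.379
16 [251.  161.5] [ 0.5183 -0.078   0.1217] 0.386
882 [276.8 184. ] [ 0.5407 -0.0497  0.135 ] 0.373
18 [347.6 217.3] [0.5714 0.0238 0.1574] 0.365
18 [268.7 237.1] [ 0.593  -0.0584  0.1576] 0.37
w2 [ 0.5399 -0.045   0.1352] [-0.41  -0.106  0.906] tilt 25.07 yaw 0.253 3103 3445
19 [271.3  93.6] [0.4969 0.0044 0.1216] 0.366
19 [193.8 114.8] [ 0.5182 -0.0777  0.1216] 0.372
922 [218.2 136.6] [ 0.5399 -0.0509  0.1346] 0.359
22 [290.3 170.1] [0.5711 0.0236 0.1574] 0.352
22 [209.7 191.1] [ 0.5926 -0.0583  0.1576] 0.358
```

View pics/w2.png

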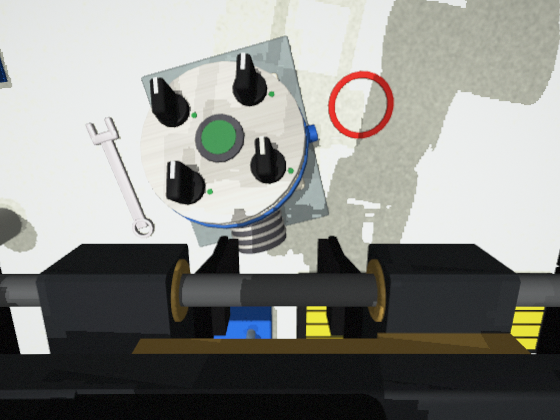

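```bash
cat >> m.py <<'E'
names={'FL':(1,1),'NR':(-1,-1),'FR':(1,-1),'NL':(-1,1)}
def axes(yaw,tilt=np.radians(25)):
    c,s=np.cos(yaw),np.sin(yaw)
    xs=np.array([np.cos(tilt)*c,np.cos(tilt)*s,np.sin(tilt)]); ys=np.array([-s,c,0]); return xs,ys,np.cross(xs,ys)
def bars(im,d,p,C,yaw,lo=.036,hi=.047):
    """bar tops from depth: cover-frame centre, height, turn"""
    xs,ys,n=axes(yaw); h,w=d.shape
    yy,xx=np.mgrid[0:h,0:w]; uv=np.c_[xx.ravel(),yy.ravel()]
    o,r=ray(p,uv); D=d.ravel(); P=o+r*D[:,None]-C; L=np.c_[P@xs,P@ys,P@n]; out={}
    for k,(a,b) in names.items():
        m=(D>0)&(np.hypot(L[:,0]-a*.0425,L[:,1]-b*.0425)<.024)&(L[:,2]>lo)&(L[:,2]<hi)
        if m.sum()<40: continue
        q=L[m,:2]; rc=cv2.minAreaRect((q*1e4).astype(np.float32)); c0=q.mean(0)
        v=np.linalg.svd(q-c0,full_matrices=False)[2][0]
        th=np.arctan2(v[1],-v[0])%np.pi   # direction -x cos + y sin, mod pi
        if th>2.6: th-=np.pi
        out[k]=(m.sum(),(np.array(rc[0])/10).round(1),np.sort(np.array(rc[1])/10).round(1),np.median(L[m,2]).round(4),round(th,3))
    return out
E
python3 - <<'E'
from m import *
Z=[np.load(f+'.npz',allow_pickle=True) for f in('w1','w2')]
Os=[]
for z in Z:
    im,d,p=z['im'],z['d'],z['p'].item(); F=feats(im,d,p); g=max(F,key=lambda t:t[0])[1]; o,r=ray(p,g); Os.append((o,r[0]/np.linalg.norm(r[0])))
A=sum(np.eye(3)-np.outer(r,r) for o,r in Os); b=sum((np.eye(3)-np.outer(r,r))@o for o,r in Os)
G=np.linalg.solve(A,b); xs,ys,n=axes(.255); c=np.array([.5395,-.046,.1349])
print('glass',G.round(4),'above plane',(G-c)@n)
C=G-n*((G-c)@n); print('C',C.round(4), 'dots mean local',[(np.array([.5449,-.0271,.1395])-C)@v for v in(xs,ys,n)])
for z in Z: 
    for k,v in bars(z['im'],z['d'],z['p'].item(),C,.255).items(): print(k,*v)
E
```

```text
glass [ 0.5393 -0.0497  0.1415] above plane 0.006489046567748565
C [ 0.5419 -0.049   0.1356] dots mean local [np.float64(0.009254861795123644), np.float64(0.020429882496184125), np.float64(-5.413240633261004e-05)]
FL 587 [42.1 42.3] [14.  37.8] 0.0424 0.162
NR 507 [-42.1 -42.6] [14.3 35.6] 0.0423 0.117
FR 523 [ 42.3 -42.6] [14.2 37.2] 0.0421 0.137
NL 520 [-42.2  42.3] [13.8 35.5] 0.0423 0.272
FL 620 [42.3 42.5] [14.1 35.9] 0.0424 0.163
NR 561 [-42.6 -42. ] [14.2 36.7] 0.0422 0.125
FR 622 [ 42.2 -41.9] [14.  36.8] 0.0421 0.237
NL 567 [-42.   42.4] [14.2 35.4] 0.0421 0.268
```

```bash
cat >> m.py <<'E'
C0=np.array([.5419,-.0490,.1356]); YAW=.255
def phi(th): return np.arctan2(np.sin(th)*np.cos(np.radians(25)),np.cos(th))
def go(k,th,drop=0.,C=C0):
    xs,ys,n=axes(YAW); a,b=names[k]; G=C+.0425*(a*xs+b*ys)+(.03-drop)*n
    s=status.get_obs(); M=R.from_quat(s['tool_rot']).as_matrix(); t=G-[0,0,.008]-s['position']
    H=np.arctan2(M[1,0],M[0,0]); Ht=np.pi+YAW-phi(th)
    roll=(H-Ht+np.pi)%(2*np.pi)-np.pi; q1=np.arctan2(G[1],G[0])
    print(k,'t',s['time'],'G',G.round(4),'tool shift',(M.T@t).round(4),'roll',round(roll,3),'q6 then',round(q1+np.pi/2-Ht,2),'now q6',s['q'][5].round(2))
E
python3 -c "
from m import *
go('FL',.163)
print(phi(1.)-phi(.163))"
```

```text
FL t 3.25 G [ 0.5562 -0.0014  0.1808] tool shift [ 0.0235 -0.0117  0.1424] roll -0.108 q6 then -1.68 now q6 -1.74
0.8064465815561394
```

Request:
{"name": "arm_command", "arguments": {
  "deltas": [-0.1,0.0235,-0.0117,0,0,-0.1,0,0,0.04,-0.108,-0.1,0,0,0.04,0,-0.1,0,0,0.03,0,-0.1,0,0,0.02,0,-0.1,0,0,0.0124,0,-0.1,0,0,0,0,-0.1,0,0,0,0]
}}

```text
time: 4.25
position: [0.5576, -0.0014, 0.1738]
tool_rot: [-0.053, 0.999, -0.0, 0.001]
ft_force: [1.1, 0.3, -0.6]
grip_width: 0.0392
grip_force: 0.0
```

Run:
```python
from m import *
go('FL',.163); im,d,p=grab('wrist','w3'); s=status.get_obs(); print(s['ft_force'],s['moment'])
```

```text
FL t 4.25 G [ 0.5562 -0.0014  0.1808] tool shift [0.0014 0.0002 0.001 ] roll -0.0 q6 then -1.68 now q6 -1.88
[-0.45022806 -0.0790488   0.87940408] [ 0.0377126  -0.00919226  0.04293804]
```

View pics/w3.png

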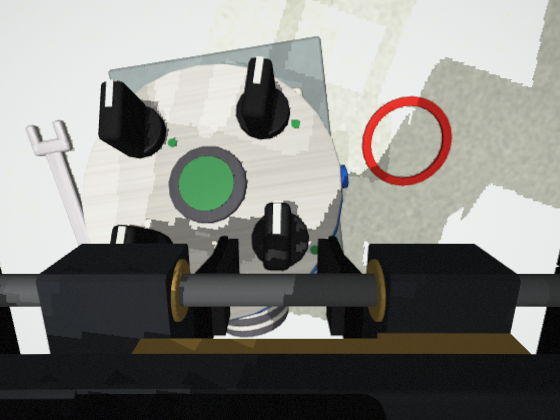

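Request:
{"name": "arm_command", "arguments": {
  "deltas": [-1,0,0,0,0,-1,0,0,0,0,-1,0,0,0,0,-1,0,0,0,0.1,-1,0,0,0.0005,0.14,-1,0,0,0,0.14,-1,0,0,0.0005,0.14,-1,0,0,0,0.14,-1,0,0,0.0005,0.14,-1,0,0,0,0,-1,0,0,0,0],
  "newtons": 30
}}

```text
time: 5.68
position: [0.557, -0.0008, 0.1715]
tool_rot: [0.339, 0.941, 0.0, 0.0]
ft_force: [0.4, 1.7, 2.4]
grip_width: 0.0001
grip_force: 0.9
```

Run:
```python
from m import *
s=status.get_obs(); print(s['ft_force'],s['moment'],s['grip_width'],s['grip_force']); go('FL',1.0)
```

```text
[0.39459155 1.7136626  2.42601981] [ 0.27067071  0.00820546 -0.02720105] 8.641161709073609e-05 0.9103118675011501
FL t 5.675 G [ 0.5562 -0.0014  0.1808] tool shift [ 0.0003 -0.001  -0.0012] roll 0.009 q6 then -0.87 now q6 -1.08
```

Run:
```python
from m import *
im,d,p=grab('wrist','w4'); im2,_,_=grab('side')
a=cv2.cvtColor(im,cv2.COLOR_RGB2BGR)[60:380,120:440]; b=cv2.resize(cv2.cvtColor(im2,cv2.COLOR_RGB2BGR)[170:270,220:340],(480,400),interpolation=cv2.INTER_CUBIC)
o=np.zeros((400,800,3),np.uint8);o[:320,:320]=a;o[:,320:]=b;cv2.imwrite('pics/c4.png',o)
c=C0; print(bars(im,d,p,C0,YAW))
```

```text
{'FL': (np.int64(782), array([39.2, 46. ]), array([16.3, 31.8]), np.float64(0.0423), np.float64(-0.356)), 'NR': (np.int64(1093), array([-42.7, -41.9]), array([15. , 36.8]), np.float64(0.0421), np.float64(0.04)), 'NL': (np.int64(1413), array([-42.1,  43.2]), array([14.5, 35.7]), np.float64(0.0421), np.float64(0.286))}
```

View pics/c4.png

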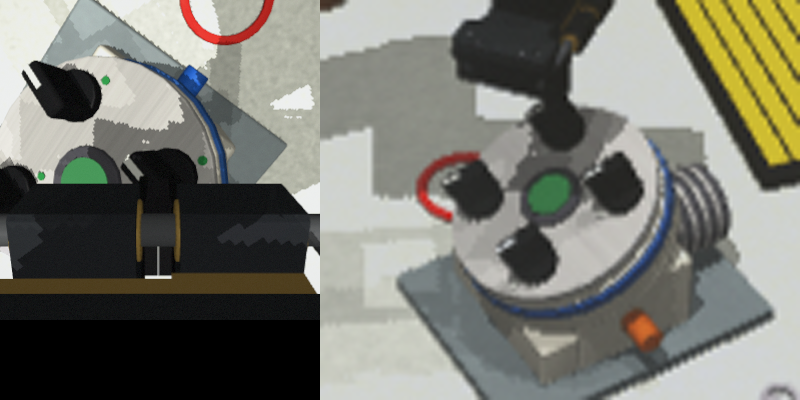

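Run:
```python
from m import *
s=status.get_obs();im,d,p=grab('wrist')
M=R.from_quat(s['tool_rot']).as_matrix();t=np.array(s['position'])
for z in(0,-.019,-.04,-.07): print(z,proj(p,t+M@[0,0,z]).round(1))
xs,ys,n=axes(YAW);G=C0+.0425*(xs+ys)+.03*n; print('G',proj(p,G),'top',proj(p,G+.012*n))
# finger depth column 278 in tool frame
for u in (262,278,295):
  for v in range(190,330,10):
    o,r=ray(p,[u,v]);P=o+r[0]*d[v,u]; print(u,v,im[v,u],(M.T@(P-t)).round(4),[round(float((P-C0)@e),4) for e in(xs,ys,n)])
```

```text
0 [[276.3 235.6]]
-0.019 [[276.2 248.7]]
-0.04 [[276.  266.5]]
-0.07 [[275.7 301.3]]
G [[274.54458166 241.13337052]] top [[266.42689299 243.69895317]]
262 190 [113 112 107] [ 0.0192 -0.0094  0.0322] [0.0088, 0.0529, -0.0]
262 200 [159 158 150] [ 0.013  -0.0094  0.0305] [0.0128, 0.0478, 0.0]
262 210 [101 101  95] [ 0.0166 -0.0079 -0.0037] [0.0265, 0.0516, 0.0314]
262 220 [14 16 15] [ 0.0146 -0.0074 -0.0152] [0.0327, 0.0503, 0.0412]
262 230 [13 12 12] [ 0.0102 -0.0073 -0.0184] [0.0364, 0.0468, 0.0429]
262 240 [13 14 14] [ 0.0106 -0.0067 -0.0334] [0.043, 0.0475, 0.0564]
262 250 [12 13 13] [ 0.0104 -0.0062 -0.0447] [0.0483, 0.0476, 0.0665]
262 260 [24 20 17] [ 0.0106 -0.0057 -0.0557] [0.0531, 0.0481, 0.0763]
262 270 [57 45 24] [ 0.0319 -0.0033 -0.1073] [0.0655, 0.0667, 0.1275]
262 280 [45 46 47] [ 0.0322 -0.003  -0.1133] [0.0681, 0.0672, 0.1329]
262 290 [53 53 54] [ 0.0302 -0.003  -0.1145] [0.0697, 0.0656, 0.1335]
262 300 [50 52 52] [ 0.0288 -0.0029 -0.1166] [0.0714, 0.0645, 0.1351]
262 310 [41 33 19] [ 0.0094 -0.0043 -0.0906] [0.0696, 0.0479, 0.1071]
262 320 [11  8  7] [ 0.006  -0.0043 
[... 1268 characters left out ...]
545, 0.0108]
295 230 [19 17 18] [0.0004 0.0111 0.0082] [0.044, 0.0496, 0.01]
295 240 [10 12 13] [ 0.0106  0.009  -0.0334] [0.0546, 0.0567, 0.051]
295 250 [ 8 11  9] [ 0.0103  0.0085 -0.0446] [0.0591, 0.0562, 0.0613]
295 260 [65 55 30] [ 0.036   0.0051 -0.1103] [0.0707, 0.075, 0.1283]
295 270 [75 60 29] [ 0.0352  0.0049 -0.1141] [0.0726, 0.0742, 0.1316]
295 280 [73 61 37] [ 0.0336  0.0048 -0.1159] [0.0742, 0.0729, 0.1329]
295 290 [64 58 45] [ 0.0306  0.0049 -0.1153] [0.0755, 0.0705, 0.1316]
295 300 [62 55 39] [ 0.0286  0.0049 -0.1164] [0.077, 0.0689, 0.1322]
295 310 [74 59 30] [ 0.0264  0.0049 -0.1171] [0.0785, 0.067, 0.1322]
295 320 [50 40 19] [ 0.0234  0.0049 -0.1167] [0.08, 0.0647, 0.1311]
```

Request:
{"name": "arm_command", "arguments": {
  "deltas": [-0.1,0,0,0,0,-0.1,0,0,0,0,-0.1,0,0,-0.03,0,-0.1,-0.0,0,-0.05,0,-0.1,-0.03,0,-0.05,-0.15,-0.1,-0.02,0,0,-0.15,-0.1,0,0,0,0,-0.1,0,0,0,0]
}}

```text
time: 6.82
position: [0.5957, -0.0299, 0.2999]
tool_rot: [0.196, 0.981, 0.0, -0.002]
ft_force: [0.6, -0.1, 0.5]
grip_width: 0.039
grip_force: 0.0
```

Run:
```python
from m import *
s=status.get_obs(); print(s['time'],s['position'],s['grip_width'])
im,d,p=grab('wrist','w5'); np.savez('w5.npz',im=im,d=d,p=p)
c,n,b,N,A=plane(im,d,p); print(n.round(3),b,((C0-c)@n))
print([x for x in feats(im,d,p) if x[0]>200])
for k,v in bars(im,d,p,C0,YAW,.034).items(): print(k,*v)
```

```text
6.825 [ 0.59572801 -0.0298762   0.29988425] 0.03900141891032187
[-0.41  -0.105  0.906] 3317 -4.068607850465733e-05
[(986, array([236.07505071, 134.61561866]))]
FL 712 [42.5 42.7] [14.1 36.1] 0.0425 0.162
NR 610 [-41.7 -41.7] [14.4 35.7] 0.0421 0.133
FR 686 [ 42.1 -41.9] [14.4 36.9] 0.0421 0.235
NL 652 [-42.   42.4] [14.4 36.1] 0.0421 0.28
```

View pics/w5.png

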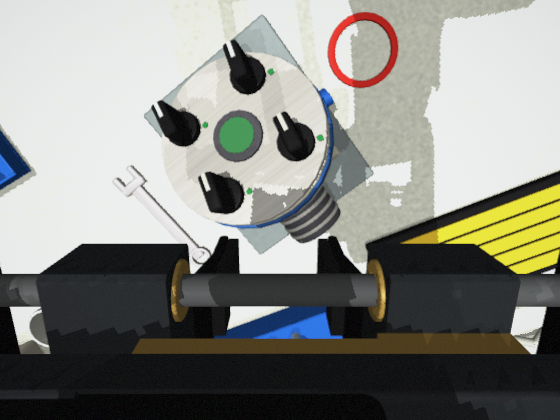

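Run:
```python
from m import *
s=status.get_obs();M=R.from_quat(s['tool_rot']).as_matrix();t=np.array(s['position'])
z=np.load('w5.npz',allow_pickle=True);im,d,p=z['im'],z['d'],z['p'].item()
yy,xx=np.mgrid[0:420,0:560];uv=np.c_[xx.ravel(),yy.ravel()];o,r=ray(p,uv);P=(o+r*d.ravel()[:,None]-t)@M
m=(d.ravel()>0)&(P[:,2]<.03)&(P[:,2]>-.08)&(abs(P[:,0])<.03)&(abs(P[:,1])<.07)
Q=P[m];U=uv[m]
i=np.argsort(-Q[:,2])[:2000:100]
for j in i: print(U[j],Q[j].round(4))
print(proj(p,t+M@[0,.02,0]),proj(p,t+M@[0,.02,-.02]))
```

```text
[223 236] [ 0.01   -0.0264 -0.027 ]
[226 238] [ 0.0102 -0.0245 -0.0303]
[334 240] [ 0.0098  0.0276 -0.0323]
[221 240] [ 0.0108 -0.0263 -0.0343]
[319 251] [ 0.0059  0.0201 -0.0364]
[324 247] [ 0.0089  0.0221 -0.0385]
[320 252] [ 0.0073  0.02   -0.0407]
[333 247] [ 0.0106  0.0255 -0.0427]
[226 252] [ 0.0092 -0.0225 -0.0447]
[230 254] [ 0.0091 -0.0204 -0.0467]
[216 254] [ 0.01   -0.0262 -0.0487]
[331 257] [ 0.0092  0.0236 -0.0504]
[326 259] [ 0.0091  0.0212 -0.0521]
[230 266] [ 0.0065 -0.0197 -0.0534]
[229 265] [ 0.0078 -0.0198 -0.0551]
[221 265] [ 0.0086 -0.0229 -0.0568]
[216 266] [ 0.009  -0.0246 -0.0584]
[221 268] [ 0.0089 -0.0223 -0.0602]
[205 267] [ 0.0102 -0.0284 -0.0617]
[228 273] [ 0.0083 -0.0191 -0.0634]
[[311.3929604  235.05486338]] [[314.94258713 248.84744136]]
```

Request:
{"name": "arm_command", "arguments": {
  "deltas": [-1,0,0,0,0,-1,0,0,0,0,-1,0,0,0,0]
}}

```text
time: 7.25
position: [0.597, -0.0303, 0.3013]
tool_rot: [0.195, 0.981, 0.0, -0.0]
ft_force: [0.5, -1.0, 0.4]
grip_width: 0.0168
grip_force: 0.0
```

```bash
cat >> m.py <<'E'
def tips(im,d,p,s,ym=.07):
    M=R.from_quat(s['tool_rot']).as_matrix();t=np.array(s['position'])
    yy,xx=np.mgrid[0:420,0:560];uv=np.c_[xx.ravel(),yy.ravel()];o,r=ray(p,uv);P=(o+r*d.ravel()[:,None]-t)@M
    m=(d.ravel()>0)&(P[:,2]<.03)&(P[:,2]>-.08)&(abs(P[:,0])<.03)&(abs(P[:,1])<ym)
    return P[m],uv[m]
E
python3 - <<'E'
from m import *
s=status.get_obs();im,d,p=grab('wrist','w6');Q,U=tips(im,d,p,s);print(s['time'],s['grip_width'])
i=np.argsort(-Q[:,2])[:1500:100]
for j in i: print(U[j],Q[j].round(4))
E
```

```text
7.25 0.016817026598448775
[246 236] [ 0.0097 -0.0151 -0.0263]
[257 241] [ 0.009  -0.0094 -0.0312]
[256 243] [ 0.0089 -0.0097 -0.0336]
[298 245] [ 0.0089  0.0102 -0.0361]
[306 245] [ 0.0102  0.0137 -0.0391]
[302 250] [ 0.0088  0.0117 -0.0418]
[307 252] [ 0.0087  0.0138 -0.0436]
[248 253] [ 0.0093 -0.0125 -0.046 ]
[299 257] [ 0.0085  0.01   -0.0487]
[304 258] [ 0.0089  0.012  -0.0506]
[301 260] [ 0.0088  0.0106 -0.0523]
[252 262] [ 0.0087 -0.0102 -0.0541]
[242 260] [ 0.0105 -0.0142 -0.0558]
[314 262] [ 0.0104  0.0155 -0.0577]
[246 267] [ 0.0091 -0.0122 -0.0596]
```

Run:
```python
from m import *
for c in('side','top'):
    s=status.get_obs();im,d,p=grab(c);Q,U=tips(im,d,p,s,.05)
    print(c,len(Q),proj(p,np.array(s['position'])))
    i=np.argsort(-Q[:,2])[:120:8]
    for j in i: print(U[j],Q[j].round(4))
im,d,p=grab('wrist');o,r=ray(p,[[60,60],[90,190]]);print([(o+r[i]*d[v,u]).round(4) for i,(u,v) in enumerate([(60,60),(90,190)])])
```

```text
side 40 [[292.58532663 170.43097441]]
[294 165] [-0.0049 -0.0105 -0.0278]
[294 164] [-0.0052 -0.014  -0.0339]
[292 163] [ 0.0005 -0.0153 -0.038 ]
[290 162] [ 0.0064 -0.0139 -0.0402]
[289 161] [ 0.0091 -0.0151 -0.0444]
top 10 [[295.17113043 176.05418789]]
[290 175] [ 0.0097  0.0105 -0.0267]
[291 170] [ 0.0095  0.0089 -0.0693]
[array([ 0.371 , -0.2423, -0.    ]), array([ 5.368e-01, -2.961e-01,  3.000e-04])]
```

```bash
sed -i 's/\[0,0,.008\]/[0,0,.034]/' m.py; python3 -c "
from m import *
go('FL',.162)"
```

```text
FL t 7.45 G [ 0.5562 -0.0014  0.1808] tool shift [0.049  0.0112 0.1546] roll -0.501 q6 then -1.68 now q6 -1.42
```

Shift, roll, descend to 10 mm short of depth first, then the rest, watching the force.

Request:
{"name": "arm_command", "arguments": {
  "deltas": [-0.3,0.049,0.0112,0,0,-0.3,0,0,0.04,-0.167,-0.3,0,0,0.04,-0.167,-0.3,0,0,0.03,-0.167,-0.3,0,0,0.01,0,-0.3,0,0,0.012,0,-0.3,0,0,0.012,0,-0.3,0,0,0.01,0,-0.3,0,0,0,0,-1,0,0,0,0,-1,0,0,0,0,-1,0,0,0,0]
}}

```text
time: 8.95
position: [0.5565, -0.0014, 0.1477]
tool_rot: [-0.054, 0.999, 0.0, 0.0]
ft_force: [0.9, -0.4, 0.1]
grip_width: 0.0141
grip_force: 29.8
```

Run:
```python
from m import *
s=status.get_obs(); print(s['ft_force'],s['moment'],s['grip_width'],s['grip_force']); go('FL',.162)
```

```text
[ 0.89088159 -0.43067354  0.05922956] [0.29939749 0.01061332 0.02460309] 0.014125876440038702 29.82709042626084
FL t 8.95 G [ 0.5562 -0.0014  0.1808] tool shift [0.0003 0.     0.0009] roll -0.0 q6 then -1.68 now q6 -1.88
```

Request:
{"name": "arm_command", "arguments": {
  "deltas": [-1,0,0,0,0.1,-1,0,0,0.0005,0.14,-1,0,0,0,0.14,-1,0,0,0.0005,0.14,-1,0,0,0,0.14,-1,0,0,0.0005,0.146,-1,0,0,0,0,-1,0,0,0,0]
}}

```text
time: 9.95
position: [0.5565, -0.0013, 0.1468]
tool_rot: [0.341, 0.94, 0.0, 0.001]
ft_force: [-2.0, -0.3, 5.1]
grip_width: 0.0174
grip_force: 31.6
```

Run:
```python
from m import *
s=status.get_obs(); print(s['ft_force'],s['moment'],s['grip_width'],s['grip_force']); go('FL',1.0)
```

```text
[-1.96394132 -0.3323288   5.14438534] [0.42951267 0.00461869 0.15072868] 0.01741432430420225 31.574167711660266
FL t 9.95 G [ 0.5562 -0.0014  0.1808] tool shift [ 0.0002 -0.0002  0.    ] roll 0.003 q6 then -0.87 now q6 -1.08
```

Request:
{"name": "arm_command", "arguments": {
  "deltas": [-0.3,0,0,0,0,-0.3,0,0,0,0,-0.3,0,0,-0.03,0,-0.3,0,0,-0.05,0,-0.3,-0.05,0,-0.05,0,-0.3,0,0,-0.02,-0.168,-0.3,0,0,0,-0.168,-0.3,0,0,0,-0.168,-0.3,0,0,0,-0.168,-0.3,0,0,0,-0.168,-0.3,0,0,0,0,-0.3,0,0,0,0]
}}

```text
time: 11.45
position: [0.59, -0.0297, 0.2898]
tool_rot: [-0.07, 0.998, 0.0, -0.0]
ft_force: [-1.0, -0.5, 0.5]
grip_width: 0.0305
grip_force: 0.0
```

```bash
cat > look.py <<'E'
from m import *
import sys
s=status.get_obs(); im,d,p=grab('wrist',sys.argv[1])
c,n,b,N,A=plane(im,d,p); print(s['time'],n.round(3),b,'drop',(C0-c)@axes(YAW)[2])
for k,v in bars(im,d,p,C0,YAW,.031).items(): print(k,*v)
if len(sys.argv)>3: go(sys.argv[2],float(sys.argv[3]),.0005)
E
python3 look.py w7 NR .125
```

```text
11.45 [-0.404 -0.095  0.91 ] 3732 drop 0.0003645140882606805
FL 763 [42.6 43.2] [13.7 36.9] 0.0412 0.895
NR 754 [-42.1 -42. ] [14.3 37.4] 0.0423 0.129
FR 788 [ 42.4 -42.1] [14.5 37.1] 0.0417 0.23
NL 699 [-41.1  42.6] [14.  36.4] 0.0416 0.264
NR t 11.5 G [ 0.5033 -0.103   0.1444] tool shift [ 0.0961 -0.0604  0.1795] roll -0.001 q6 then -1.91 now q6 -1.95
```

Request:
{"name": "arm_command", "arguments": {
  "deltas": [-0.3,0.0481,-0.0302,0,0,-0.3,0.048,-0.0302,0,0,-0.3,0,0,0.05,0,-0.3,0,0,0.05,0,-0.3,0,0,0.04,0,-0.3,0,0,0.02,0,-0.3,0,0,0.0195,0,-0.3,0,0,0,0,-1,0,0,0,0,-1,0,0,0,0,-1,0,0,0,0]
}}

```text
time: 12.88
position: [0.504, -0.1029, 0.1114]
tool_rot: [-0.071, 0.998, 0.0, 0.001]
ft_force: [-0.1, 1.6, 2.4]
grip_width: 0.0141
grip_force: 30.0
```

Run:
```python
from m import *
s=status.get_obs(); print(s['ft_force'],s['moment'],s['grip_width'],s['grip_force']); go('NR',.125)
```

```text
[-0.06516168  1.59861723  2.38856565] [ 0.50799618 -0.09750343  0.00456136] 0.014098134552213528 29.999821461860847
NR t 12.875 G [ 0.5031 -0.103   0.1448] tool shift [ 0.001  -0.      0.0006] roll -0.0 q6 then -1.91 now q6 -2.13
```

Request:
{"name": "arm_command", "arguments": {
  "deltas": [-1,0,0,0,0.13,-1,0,0,0.0005,0.16,-1,0,0,0,0.16,-1,0,0,0.0005,0.16,-1,0,0,0,0.16,-1,0,0,0.0005,0.16,-1,0,0,0,0,-1,0,0,0,0,-0.3,0,0,0,0,-0.3,0,0,0,0,-0.3,0,0,-0.03,0,-0.3,0,0,-0.05,0]
}}

```text
time: 14.38
position: [0.5022, -0.1025, 0.1882]
tool_rot: [0.384, 0.923, 0.0, -0.002]
ft_force: [0.1, -0.9, 0.0]
grip_width: 0.0306
grip_force: 0.0
```

Request:
{"name": "arm_command", "arguments": {
  "deltas": [-0.3,0,0,-0.06,-0.18,-0.3,0,0,-0.04,-0.18,-0.3,0,0,0,-0.18,-0.3,0,0,0,-0.18,-0.3,0,0,0,-0.18,-0.3,-0.05,0.03,0,0,-0.3,-0.05,0.03,0,0,-0.3,0,0,0,0,-0.3,0,0,0,0]
}}

```text
time: 15.5
position: [0.5954, -0.0321, 0.2884]
tool_rot: [-0.056, 0.998, 0.0, -0.001]
ft_force: [-0.3, 0.7, -0.0]
grip_width: 0.0303
grip_force: 0.0
```

```bash
python3 look.py w8 FR .235
```

```text
15.5 [-0.411 -0.107  0.905] 3680 drop 0.0007982265072135023
FL 787 [42.6 43.2] [14.  37.2] 0.0412 0.904
NR 813 [-42.4 -41.9] [14.4 36.8] 0.0409 0.983
FR 803 [ 42.5 -42. ] [14.3 37.2] 0.0417 0.23
NL 712 [-41.4  42.6] [13.9 35.9] 0.0418 0.269
FR t 15.55 G [ 0.5778 -0.0836  0.1803] tool shift [ 0.0226 -0.0487  0.1423] roll 0.071 q6 then -1.76 now q6 -1.92
```

Request:
{"name": "arm_command", "arguments": {
  "deltas": [-0.3,0.0226,-0.0487,0,0,-0.3,0,0,0.04,0.071,-0.3,0,0,0.04,0,-0.3,0,0,0.03,0,-0.3,0,0,0.02,0,-0.3,0,0,0.0123,0,-0.3,0,0,0,0,-1,0,0,0,0,-1,0,0,0,0,-1,0,0,0,0]
}}

```text
time: 16.8
position: [0.5798, -0.0833, 0.1477]
tool_rot: [-0.021, 1.0, -0.0, 0.001]
ft_force: [0.0, 0.9, 2.9]
grip_width: 0.0144
grip_force: 29.3
```

Request:
{"name": "arm_command", "arguments": {
  "deltas": [-1,0,0,0,0.12,-1,0,0,0.0005,0.14,-1,0,0,0,0.14,-1,0,0,0.0005,0.14,-1,0,0,0,0.14,-1,0,0,0.0005,0.14,-1,0,0,0,0,-1,0,0,0,0]
}}

```text
time: 17.8
position: [0.5799, -0.0842, 0.1463]
tool_rot: [0.378, 0.926, -0.0, 0.001]
ft_force: [-1.3, -3.2, 5.8]
grip_width: 0.018
grip_force: 31.2
```

Request:
{"name": "arm_command", "arguments": {
  "deltas": [-0.3,0,0,0,0,-0.3,0,0,0,0,-0.3,0,0,-0.03,0,-0.3,0,0,-0.05,0,-0.3,0,0,-0.06,-0.16,-0.3,0,0,0,-0.16,-0.3,0,0,0,-0.16,-0.3,0,0,0,-0.16,-0.3,0,0,0,-0.16,-0.3,-0.02,0.05,0,0,-0.3,0,0,0,0,-0.3,0,0,0,0]
}}

```text
time: 19.3
position: [0.5976, -0.0324, 0.2846]
tool_rot: [-0.011, 1.0, 0.0, -0.001]
ft_force: [-0.3, 0.2, -0.4]
grip_width: 0.0304
grip_force: 0.0
```

```bash
python3 look.py w9 NL .272
```

```text
19.3 [-0.401 -0.113  0.909] 3728 drop 0.001127059784220037
FL 828 [42.4 43.2] [14.3 37.1] 0.0412 0.9
NR 822 [-42.1 -42.3] [14.8 36.7] 0.0405 0.984
FR 818 [ 43.1 -42.1] [14.6 36.7] 0.0405 0.985
NL 745 [-41.2  42.3] [14.1 35.7] 0.042 0.274
NL t 19.35 G [ 0.4818 -0.0207  0.1444] tool shift [0.1153 0.0148 0.1745] roll 0.014 q6 then -1.62 now q6 -1.83
```

Request:
{"name": "arm_command", "arguments": {
  "deltas": [-0.3,0.0577,0.0148,0,0.014,-0.3,0.0576,0,0,0,-0.3,0,0,0.05,0,-0.3,0,0,0.05,0,-0.3,0,0,0.04,0,-0.3,0,0,0.02,0,-0.3,0,0,0.0145,0,-0.3,0,0,0,0,-1,0,0,0,0,-1,0,0,0,0,-1,0,0,0,0]
}}

```text
time: 20.72
position: [0.4831, -0.0205, 0.1113]
tool_rot: [-0.004, 1.0, -0.001, 0.001]
ft_force: [-0.1, -4.0, -0.7]
grip_width: 0.0143
grip_force: 29.3
```

Request:
{"name": "arm_command", "arguments": {
  "deltas": [-1,0,0,0,0.13,-1,0,0,0.0005,0.13,-1,0,0,0,0.13,-1,0,0,0.0005,0.13,-1,0,0,0,0.13,-1,0,0,0.0005,0.13,-1,0,0,0,0,-1,0,0,0,0,-0.3,0,0,0,0,-0.3,0,0,0,0,-0.3,0,0,-0.03,0,-0.3,0,0,-0.05,0]
}}

```text
time: 22.22
position: [0.4812, -0.0189, 0.1886]
tool_rot: [0.377, 0.926, 0.0, -0.002]
ft_force: [1.5, -0.6, 0.1]
grip_width: 0.0304
grip_force: 0.0
```

Request:
{"name": "arm_command", "arguments": {
  "deltas": [-0.3,0,0,-0.06,0,-0.3,-0.03,-0.05,-0.04,0,-0.3,-0.04,-0.05,0,0,-0.3,0,0,0,0,-0.3,0,0,0,0]
}}

```text
time: 22.85
position: [0.464, -0.1313, 0.2841]
tool_rot: [0.377, 0.926, 0.001, -0.001]
ft_force: [-0.1, -0.5, -0.1]
grip_width: 0.0305
grip_force: 0.0
```

```bash
python3 look.py w10 FL .9
```

```text
22.85 [-0.41  -0.108  0.906] 3897 drop 0.0014531318509835623
FL 880 [42.8 43.5] [14.3 36.5] 0.0411 0.897
NR 599 [-42.8 -41.8] [14.  36.1] 0.0405 0.983
FR 302 [ 37.4 -33.9] [13.1 15.7] 0.041 1.046
NL 701 [-42.2  43.5] [14.  37.1] 0.0412 0.966
FL t 22.9 G [ 0.5564 -0.0013  0.1803] tool shift [0.0239 0.1571 0.1378] roll -0.176 q6 then -0.98 now q6 -1.31
```

Request:
{"name": "arm_command", "arguments": {
  "deltas": [-0.3,0.0079,0.0525,0,0,-0.3,0.008,0.0523,0,0,-0.3,0.008,0.0523,0,0,-0.3,0,0,0.04,-0.176,-0.3,0,0,0.04,0,-0.3,0,0,0.03,0,-0.3,0,0,0.015,0,-0.3,0,0,0.0138,0,-0.3,0,0,0,0,-1,0,0,0,0,-1,0,0,0,0,-1,0,0,0,0],
  "newtons": 35
}}

```text
time: 24.4
position: [0.5579, -0.003, 0.1466]
tool_rot: [0.294, 0.956, 0.0, 0.001]
ft_force: [-0.3, -0.2, 1.6]
grip_width: 0.0182
grip_force: 32.9
```

Run:
```python
from m import *
s=status.get_obs(); print(s['ft_force'],s['moment'],s['grip_width'],s['grip_force']); go('FL',.9,.001)
```

```text
[-0.3452779  -0.22536154  1.55418983] [ 0.30886327 -0.23211404 -0.01315864] 0.01815006201929665 32.85440846113488
FL t 24.4 G [ 0.5566 -0.0012  0.1798] tool shift [0.002  0.0007 0.0008] roll -0.001 q6 then -0.98 now q6 -1.18
```

Request:
{"name": "arm_command", "arguments": {
  "deltas": [-1,0.001,0,0,0.1,-1,0.001,0,0.0005,0.15,-1,0,0,0,0.15,-1,0,0,0.0005,0.15,-1,0,0,0,0.15,-1,0,0,0.0005,0.15,-1,0,0,0,0.15,-1,0,0,0,0.15,-1,0,0,0,0.12,-1,0,0,0,0,-1,0,0,0,0]
}}

```text
time: 25.78
position: [0.5564, -0.0029, 0.146]
tool_rot: [0.803, 0.596, 0.0, 0.002]
ft_force: [-2.6, -2.1, 5.3]
grip_width: 0.0181
grip_force: 36.0
```

Run:
```python
from m import *
s=status.get_obs(); print(s['ft_force'],s['moment'],s['grip_width'],s['grip_force'],s['q']); go('FL',2.,.001)
```

```text
[-2.61150623 -2.14281565  5.26522856] [-0.35279109 -0.02970126  0.61342352] 0.01811734390756874 35.96394784748554 [-0.20470295  0.49857672  1.65889969 -0.00266402  0.98065091  0.08972601]
FL t 25.775 G [ 0.5566 -0.0012  0.1798] tool shift [ 0.0016 -0.0003  0.0001] roll -0.08 q6 then 0.21 now q6 0.09
```

Request:
{"name": "arm_command", "arguments": {
  "deltas": [-0.3,0,0,0,0,-0.3,0,0,0,0,-0.3,0,0,-0.03,0,-0.3,0,0,-0.05,0,-0.3,0,0,-0.06,-0.17,-0.3,0,0,0,-0.17,-0.3,0,0,0,-0.17,-0.3,0,0,0,-0.17,-0.3,0,0,0,-0.17,-0.3,0,0,0,-0.17,-0.3,0,0,0,-0.17]
}}

```text
time: 27.15
position: [0.5552, -0.0015, 0.284]
tool_rot: [0.329, 0.944, 0.0, -0.0]
ft_force: [0.2, 0.8, 0.1]
grip_width: 0.03
grip_force: 0.0
```

Request:
{"name": "arm_command", "arguments": {
  "deltas": [-0.3,-0.037,-0.0225,0,0,-0.3,-0.037,-0.0225,0,0,-0.3,0,0,0,0,-0.3,0,0,0,0]
}}

```text
time: 27.65
position: [0.5844, -0.0827, 0.2838]
tool_rot: [0.332, 0.943, 0.0, -0.001]
ft_force: [0.4, 0.1, 0.5]
grip_width: 0.0304
grip_force: 0.0
```

```bash
python3 look.py w11 NR .983
```

```text
27.65 [-0.401 -0.092  0.911] 3674 drop 0.0021343021064446576
FL 904 [43.5 44.1] [14.9 36.5] 0.0395 2.002
NR 727 [-42.2 -41.3] [15.2 36.5] 0.0407 0.983
FR 762 [ 43.7 -41.3] [14.6 36.5] 0.04 0.988
NL 818 [-40.7  43.6] [14.2 35.6] 0.0404 0.979
NR t 27.7 G [ 0.5033 -0.103   0.1444] tool shift [ 0.0499 -0.0669  0.1737] roll 0.005 q6 then -1.09 now q6 -1.22
```

Request:
{"name": "arm_command", "arguments": {
  "deltas": [-0.3,0.025,-0.0335,0,0.005,-0.3,0.0249,-0.0334,0,0,-0.3,0,0,0.05,0,-0.3,0,0,0.05,0,-0.3,0,0,0.04,0,-0.3,0,0,0.02,0,-0.3,0,0,0.0115,0,-0.3,0,0,0,0,-1,0,0,0,0,-1,0,0,0,0,-1,0,0,0,0]
}}

```text
time: 29.08
position: [0.5042, -0.1049, 0.1139]
tool_rot: [0.334, 0.943, -0.001, 0.001]
ft_force: [-3.0, -3.8, 4.0]
grip_width: 0.0171
grip_force: 32.8
```

Run:
```python
from m import *
s=status.get_obs(); print(s['ft_force'],s['moment'],s['grip_width'],s['grip_force']); go('NR',.983,.001)
```

```text
[-2.9671672  -3.83513419  3.99596094] [-0.53922216  0.37884681 -0.03199579] 0.01714356346674487 32.7564440947026
NR t 29.075 G [ 0.5035 -0.1029  0.1439] tool shift [0.0018 0.0011 0.004 ] roll 0.0 q6 then -1.09 now q6 -1.31
```

Request:
{"name": "arm_command", "arguments": {
  "deltas": [-1,0.001,0,0,0.11,-1,0.001,0,0.0005,0.15,-1,0,0,0,0.15,-1,0,0,0.0005,0.15,-1,0,0,0,0.15,-1,0,0,0.0005,0.15,-1,0,0,0,0.15,-1,0,0,0,0.15,-1,0,0,0,0.15,-1,0,0,0,0,-1,0,0,0,0]
}}

```text
time: 30.45
position: [0.5002, -0.1041, 0.1123]
tool_rot: [0.837, 0.547, -0.003, 0.0]
ft_force: [-8.0, -7.3, 8.6]
grip_width: 0.018
grip_force: 39.6
```

Run:
```python
from m import *
s=status.get_obs(); print(s['ft_force'],s['moment'],s['grip_width'],s['grip_force']); go('NR',2.,.001)
```

```text
[-7.99235099 -7.34507137  8.56679287] [-1.10979849  1.12670921  1.02932551] 0.018033894280981035 39.632435739040375
NR t 30.45 G [ 0.5035 -0.1029  0.1439] tool shift [0.0024 0.0026 0.0023] roll -0.202 q6 then 0.01 now q6 -0.0
```

Request:
{"name": "arm_command", "arguments": {
  "deltas": [-0.3,0,0,0,0,-0.3,0,0,0,0,-0.3,0,0,-0.03,0,-0.3,0,0,-0.05,0,-0.3,0,0,-0.05,-0.163,-0.3,0,0,-0.04,-0.163,-0.3,0,0,0,-0.163,-0.3,0,0,0,-0.163,-0.3,0,0,0,-0.163,-0.3,0,0,0,-0.163,-0.3,0,0,0,-0.163,-0.3,0,0,0,-0.163]
}}

```text
time: 31.95
position: [0.5029, -0.1018, 0.2813]
tool_rot: [0.335, 0.942, 0.001, 0.0]
ft_force: [-1.0, -0.1, -0.6]
grip_width: 0.0301
grip_force: 0.0
```

Request:
{"name": "arm_command", "arguments": {
  "deltas": [-0.3,-0.025,0.0335,0,0,-0.3,-0.025,0.0335,0,0,-0.3,0,0,0,0,-0.3,0,0,0,0]
}}

```text
time: 32.45
position: [0.5831, -0.0819, 0.2808]
tool_rot: [0.337, 0.942, 0.0, -0.001]
ft_force: [0.3, 0.4, 0.4]
grip_width: 0.0304
grip_force: 0.0
```

```bash
python3 look.py w12 FR .987
```

```text
32.45 [-0.41  -0.107  0.906] 3753 drop 0.002575611971537678
FL 924 [43.4 44.1] [14.5 36.5] 0.0395 2.004
NR 685 [-42.  -41.9] [14.4 36.9] 0.0393 1.987
FR 789 [ 44.  -41.1] [13.8 36.9] 0.04 0.984
NL 824 [-40.8  44. ] [13.9 37. ] 0.0403 0.972
FR t 32.5 G [ 0.5778 -0.0836  0.1803] tool shift [ 0.0027 -0.0042  0.1347] roll -0.002 q6 then -1.03 now q6 -1.21
```

Request:
{"name": "arm_command", "arguments": {
  "deltas": [-0.3,0.0027,-0.0042,0.04,0,-0.3,0,0,0.04,0,-0.3,0,0,0.03,0,-0.3,0,0,0.015,0,-0.3,0,0,0.0107,0,-0.3,0,0,0,0,-1,0,0,0,0,-1,0,0,0,0,-1,0,0,0,0]
}}

```text
time: 33.62
position: [0.5799, -0.0842, 0.1465]
tool_rot: [0.337, 0.941, 0.0, 0.001]
ft_force: [-0.3, -0.5, 1.4]
grip_width: 0.0175
grip_force: 32.6
```

Run:
```python
from m import *
s=status.get_obs(); print(s['ft_force'],s['moment'],s['grip_width'],s['grip_force']); go('FR',.983,.001)
```

```text
[-0.34057644 -0.46558921  1.39629025] [ 0.09686129 -0.23879216 -0.02164713] 0.01746855449308191 32.620119529310614
FR t 33.625 G [ 0.578  -0.0835  0.1798] tool shift [ 0.0019 -0.0006  0.0007] roll -0.006 q6 then -1.03 now q6 -1.22
```

Request:
{"name": "arm_command", "arguments": {
  "deltas": [-1,0.001,0,0,0.11,-1,0.001,0,0.0005,0.15,-1,0,0,0,0.15,-1,0,0,0.0005,0.15,-1,0,0,0,0.15,-1,0,0,0.0005,0.15,-1,0,0,0,0.15,-1,0,0,0,0.15,-1,0,0,0,0.15,-1,0,0,0,0,-1,0,0,0,0]
}}

```text
time: 35.0
position: [0.579, -0.0854, 0.1459]
tool_rot: [0.839, 0.544, -0.0, 0.004]
ft_force: [-1.9, -4.9, 5.0]
grip_width: 0.0182
grip_force: 41.1
```

Run:
```python
from m import *
s=status.get_obs(); print(s['ft_force'],s['moment'],s['grip_width'],s['grip_force']); go('FR',2.,.001)
```

```text
[-1.89693321 -4.87131226  4.95547785] [-0.78013531 -0.14611589  1.15733946] 0.018236573399051853 41.05443512555212
FR t 35.0 G [ 0.578  -0.0835  0.1798] tool shift [ 0.0013 -0.0017  0.    ] roll -0.208 q6 then 0.07 now q6 0.09
```

Request:
{"name": "arm_command", "arguments": {
  "deltas": [-0.3,0,0,0,0,-0.3,0,0,0,0,-0.3,0,0,-0.03,0,-0.3,0,0,-0.05,0,-0.3,0,0,-0.055,-0.163,-0.3,0,0,0,-0.163,-0.3,0,0,0,-0.163,-0.3,0,0,0,-0.163,-0.3,0,0,0,-0.163,-0.3,0,0,0,-0.163,-0.3,0,0,0,-0.163,-0.3,0,0,0,-0.163]
}}

```text
time: 36.5
position: [0.5771, -0.0821, 0.2786]
tool_rot: [0.337, 0.941, 0.0, -0.001]
ft_force: [-0.7, 0.5, -0.2]
grip_width: 0.0301
grip_force: 0.0
```

Request:
{"name": "arm_command", "arguments": {
  "deltas": [-0.3,0,0,0,0,-0.3,0,0,0,0]
}}

```text
time: 36.75
position: [0.5774, -0.0824, 0.2788]
tool_rot: [0.341, 0.94, 0.0, -0.0]
ft_force: [-0.0, -0.7, 0.1]
grip_width: 0.0303
grip_force: 0.0
```

```bash
python3 look.py w13 NL .972
```

```text
36.75 [-0.396 -0.116  0.911] 3787 drop 0.0029956875524115648
FL 924 [43.7 44. ] [14.3 36.6] 0.0395 1.997
NR 658 [-41.3 -42. ] [13.5 36.7] 0.0388 1.995
FR 730 [ 44.7 -41.7] [14.1 36.5] 0.0385 2.001
NL 837 [-40.8  43.8] [14.1 37.7] 0.0408 0.978
NL t 36.8 G [ 0.4818 -0.0207  0.1444] tool shift [ 0.1128 -0.0139  0.1686] roll -0.025 q6 then -0.94 now q6 -1.21
```

Request:
{"name": "arm_command", "arguments": {
  "deltas": [-0.3,0.0565,-0.0139,0,-0.025,-0.3,0.0563,0,0,0,-0.3,0,0,0.05,0,-0.3,0,0,0.05,0,-0.3,0,0,0.035,0,-0.3,0,0,0.02,0,-0.3,0,0,0.011,0,-0.3,0,0,0,0,-1,0,0,0,0,-1,0,0,0,0,-1,0,0,0,0]
}}

```text
time: 38.17
position: [0.4822, -0.0221, 0.1139]
tool_rot: [0.329, 0.944, 0.001, 0.001]
ft_force: [1.1, 1.1, 1.5]
grip_width: 0.0163
grip_force: 32.9
```

Run:
```python
from m import *
s=status.get_obs(); print(s['ft_force'],s['moment'],s['grip_width'],s['grip_force']); go('NL',.978,.001)
```

```text
[1.10912472 1.14429885 1.52433198] [ 0.47644103 -0.43145284 -0.09314837] 0.016304007706237127 32.85843123681843
NL t 38.175 G [ 0.482  -0.0207  0.1439] tool shift [0.001 0.001 0.004] roll 0.007 q6 then -0.94 now q6 -1.18
```

Request:
{"name": "arm_command", "arguments": {
  "deltas": [-1,0.001,0,0,0.11,-1,0.001,0,0.0005,0.15,-1,0,0,0,0.15,-1,0,0,0.0005,0.15,-1,0,0,0,0.15,-1,0,0,0.0005,0.15,-1,0,0,0,0.15,-1,0,0,0,0.15,-1,0,0,0,0.15,-1,0,0,0,0,-1,0,0,0,0]
}}

```text
time: 39.55
position: [0.4811, -0.0215, 0.1131]
tool_rot: [0.835, 0.551, 0.001, 0.002]
ft_force: [0.1, -0.1, 7.0]
grip_width: 0.0177
grip_force: 37.5
```

Request:
{"name": "arm_command", "arguments": {
  "deltas": [-0.3,0,0,0,0,-0.3,0,0,0,0,-0.3,0,0,-0.03,0,-0.3,0,0,-0.05,0,-0.3,0,0,-0.05,-0.163,-0.3,0,0,-0.04,-0.163,-0.3,0,0,0,-0.163,-0.3,0,0,0,-0.163,-0.3,0,0,0,-0.163,-0.3,0,0,0,-0.163,-0.3,0,0,0,-0.163,-0.3,0,0,0,-0.163]
}}

```text
time: 41.05
position: [0.4789, -0.0208, 0.2812]
tool_rot: [0.329, 0.944, 0.0, -0.001]
ft_force: [0.0, -0.0, -0.0]
grip_width: 0.0299
grip_force: 0.0
```

Request:
{"name": "arm_command", "arguments": {
  "deltas": [-0.3,-0.0565,0.007,0,0,-0.3,-0.0565,0.007,0,0,-0.3,0,0,0,0,-0.3,0,0,0,0]
}}

```text
time: 41.55
position: [0.5752, -0.0802, 0.2806]
tool_rot: [0.331, 0.944, 0.0, -0.002]
ft_force: [0.4, 0.2, 0.4]
grip_width: 0.0306
grip_force: 0.0
```

```bash
python3 look.py w14
```

```text
41.55 [-0.41  -0.106  0.906] 3660 drop 0.0035942609783252057
FL 894 [43.5 44.1] [14.5 36.5] 0.0396 2.003
NR 640 [-42.1 -41.7] [13.9 36.4] 0.0384 1.995
FR 709 [ 44.6 -41.6] [14.1 36.8] 0.0385 1.996
NL 801 [-40.8  44. ] [14.3 36.4] 0.0393 1.996
```

```bash
python3 -c "
from rig import order
print(order.hand_in())"
```

```text
the job is handed in; nothing more can be done
None
```

The job is handed in: two crosswise rounds (far-left, near-right, far-right, near-left) took all four knobs to 0.90–0.99 rad, then to the stop (last measured 1.995–2.003 rad). The first grasp closed above the far-left knob without turning it because the fingertips sit about 26 mm behind the reported TCP, which I corrected. The cover is level and about 3.6 mm lower, and the gripper is open and clear after about 42 of the 72 s.

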